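Seat the transformer bolt and hold its hidden head

TASK

On the amplifier's transformer tray, a bolt stands part-way out of the fork bracket, its hexagon head in the narrow gap between bracket and transformer, and the nut driver in front of the bracket drags it slowly round. Reach down into the gap from above, push the bolt fully home into the bracket, and grip its head firmly across two opposite sides, centred between the fingers, so that it stays home and stops turning. Finish while still holding it like that, and leave the loose capacitor, spacer and relay on the tray undisturbed.

Things in the scene. Friction and masses are not known exactly. Their poses are not given: they have to be found in the camera images.
- bolt_head (a point): Centre of the bolt's steel hexagon head, 18 mm long, 20 mm across flats, 23 mm across corners. Moves with the sliding bolt, but its axes do not turn: x along the bolt, level, out of the bracket towards the transformer; z up. 75 mm above the table. A shoulder 16 mm thick, 8 mm long, lies between head and bracket; when the bolt is home this point is 17 mm from the bracket.
- bolt_out (a joint): How far the bolt still stands out, in m: 0 fully home (shoulder against the bracket), 0.018 furthest out; starts 0.010 to 0.018. It slides along its axis against about 2 N of friction and stays where it is left.
- bolt_turn (a joint): Angle of the bolt about x of bolt_head, in rad; at 0 and every pi/3 two flats are upright. The nut driver turns it at about 0.25 rad/s with about 0.05 N m. Fingers from above that close level across the head (along y of bolt_head) turn it square to themselves; a grip of 25 N or more holds it still.
- chassis: Fixed zinc-yellow steel tray, 420 x 300 mm, 12 mm lips, 3 mm floor. Origin at table level straight below the bolt's axis on the bracket's rear face; x along the bolt towards the transformer, z up. Fork bracket: x -25 to 0 mm, 70 mm wide, top 110 mm above the table. The gap: x 0 to 62 mm, open above and at both sides, with a strap on its floor, top 6 mm above the table.
- transformer_top (a point): Top centre of the fixed transformer, 95 mm above the table, on the far side of the gap from the bracket; it spans 76 mm along the bolt's axis and 110 mm across (80 mm at the ends).
- driver_mid (a point): Middle of the fixed grey nut driver in front of the bracket, 160 mm long along the bolt's axis with its socket, 60 mm wide and 100 mm above the table at its clamps.
- capacitor_mid (a point): Centre of a loose aluminium can capacitor standing on the tray, 35 mm diameter, 45 mm high, on the +y side of the gap: leave alone.
- spacer_mid (a point): Centre of a loose aluminium ring spacer lying on the tray, 32 mm diameter, 12 mm high, on the -y side of the nut driver: leave alone.
- relay_mid (a point): Centre of a loose grey relay block on the tray, 30 x 24 x 26 mm high, on the -y side of the gap and transformer: leave alone.

How it is judged:
On the way:
1. the bolt is pushed home (within 2.5 mm) (value of joint bolt_out below 0.0025 m), for 0.2 s.
At the end, for the whole second after the job is handed in: The bolt is home within 2.5 mm, turns at less than 0.03 rad/s, and the fingers grip its head with more than 5 N, the grasp point being within 8 mm of the head's centre sideways, 16 mm along the bolt and 24 mm in height. The robot is still holding it (value of joint bolt_out below 0.0025 m and velocity of joint bolt_turn between -0.03 and 0.03 rad/s and contact force between the fingers and bolt_turn above 5 N and x of the grasp point in the frame of bolt_head between -0.016 and 0.016 m and y of the grasp point in the frame of bolt_head between -0.008 and 0.008 m and z of the grasp point in the frame of bolt_head between -0.024 and 0.024 m); the arm keeps its last pose, push and grip.
It fails at once if the loose capacitor is moved by more than 20 mm (distance of capacitor_mid from where it was at the start of the episode above 0.02 m).
It fails at once if the loose spacer is moved by more than 20 mm (distance of spacer_mid from where it was at the start of the episode above 0.02 m).
It fails at once if the loose relay is moved by more than 20 mm (distance of relay_mid from where it was at the start of the episode above 0.02 m).
It also fails if it takes over 32 s, if anything falls off the work surface, if the arm or the gripper's body presses on something with over 40 N, if the wrist force passes 120 N, or if a joint passes its speed limit or range.

ROBOT

A 7-joint arm with a two-finger parallel gripper is mounted at the origin on the work surface. World frame = base frame: x ahead of the robot, y to its left, z up, the work surface at z = 0. Lengths are in m, angles in rad, forces in N, time in s.
With the tool pointing down it reaches from about 0.4 to 0.85 m from the base axis. Payload 10.4 kg.
Tool frame: the origin (TCP) lies on the centre line of the jaws, within the pads' length; the fingertips stand finger_overhang ahead of it and the grasp point (between the pads) lies 2 mm behind it (finger_overhang is the distance from the TCP to the fingertips, in m); x points along the fingers, z is the direction in which the jaws open and shut, and the axes are right-handed (so a half turn about x gives the same grasp; the last joint's range is limited). The gripper opens to 87 mm and grips with 3 to 60 N. Pads are 19 mm wide; open, the fingers measure 117 mm over their backs; the gripper's body (75 mm by 190 mm) begins 51 mm behind the grasp point.
Start: joints at [-1.231, 0.332, -0.065, 1.46, 0.022, 1.35, -0.088], TCP at [0.222, 0.584, 0.24] pointing down, gripper open.
Joint ranges: [-2.6, 2.6], [-0.5, 2.12], [-1.47, 1.34], [0.16, 2.42], [-1.27, 4.41], [0.06, 2.06], [-2.6, 2.6]. Speed limits (rad/s): [2.22, 2.22, 2.79, 2.79, 3.14, 3.14, 3.14].

INTERFACE

Orientations are given as [roll, pitch, yaw] about the fixed x, y, z axes, in that order (R = Rz(yaw) Ry(pitch) Rx(roll)).
In Python, from cell import * gives the robot as it stands.
- The arm moves only by the shell command python3 -m crank 'ROWS' [OPENING] [FORCE]. ROWS is JSON, a list of rows, each an object with "linear": the shift along the tool's x, y, z in units of 60 mm (1.0 is 60 mm), a list of three; "rot": the turn, a rotation vector about the tool's x, y, z in degrees, a list of three. A call has 1 to 12 rows; each row shifts and turns the commanded pose from where the row before left it, along the tool's axes as they then stand; what a row does not reach is not made up. A row lasts 1/8 s, in which the tool goes at most 62.5 mm and 10.7 degrees, less where a joint would pass 70% of its speed; a pose out of reach is approached as far as the arm can. A call is refused whole if a number of a shift passes 1 or a number of a turn 10.7, either way. A call with a gripper value outside its range is refused whole. OPENING is the gripper command: -1 is shut, 1 is fully open, values between are in proportion, set as the call begins (- or left out, the last holds). The fingers move at their own pace and stop on an object; FORCE is the grip in N (left out, the last holds). Time passes only in rows, so rows that do not move let the fingers close. It gives the time, the measured TCP pose, the force and the opening at its end, in the units of the state.
- read_state(): the state, without advancing time (a new reading comes with each control period).
- grab_frame(name): name is "scene" or "top" or "wrist"; returns a dict with "color" (420x560x3 uint8, red, green, blue), "mtx" (3x3 intrinsics, pixels), "pose" (4x4, takes a point from camera to world coordinates). Camera axes: x right, y down, z forward; pixel columns grow to the right and rows downward; lengths in m; the calibration is good to about 2 mm. A picture is of the moment at which its call begins. There is no depth.
- job_done(): hands the job in, once; it reports no verdict.
The state is a dict: "time_s": time; "joint_pos": joint angles; "joint_vel": joint speeds; "joint_efforts": joint torques, N m; "ee_pos": TCP position; "orientation": TCP orientation; "wrist_force": force on the tool from outside, world axes, zero at the start; "moment": the same for the moment, N m; "width": opening from 0.0 (shut) to 1.0 (fully open).
Only numpy, scipy, OpenCV 4.12 (cv2) and the standard library are available. Lean on these libraries where they do the work, as an engineer would, in place of code of your own. Each camera call takes 0.05 s, during which the arm holds its last target.

## Working session

There is one attempt and no reset: what is moved stays moved. The work goes in short steps, Python scripts to look and compute and a shell command to move; the robot and the scene stay as the last step left them, time stands still between calls to the robot, and variables do not carry over. Pictures are saved under pics/ and viewed, and the job is handed in when it is done.

```bash
mkdir -p pics; ls; python3 - <<'E'
from cell import *
import cv2
s=read_state();print(s)
try: print(finger_overhang)
except Exception as e: print(e)
for n in("scene","top","wrist"):
    f=grab_frame(n);cv2.imwrite(f"pics/{n}0.png",f["color"][:,:,::-1]);print(n,f["mtx"].tolist(),f["pose"].round(4).tolist())
E
```

```text
pics
{'time_s': 0.0, 'joint_pos': array([-1.23057158,  0.33287084, -0.06470388,  1.46095697,  0.02160219,
        1.34990325, -0.08851418]), 'joint_vel': array([-0.00052647, -0.00067145, -0.00011223, -0.00014515,  0.00119121,
        0.00059772, -0.00059861]), 'joint_efforts': array([ 7.21682791e-04, -6.23248458e+01,  2.51893443e-02, -3.89883506e+01,
       -6.12359704e-02,  3.98582197e-02,  1.29198047e-04]), 'ee_pos': array([0.2216943 , 0.58396186, 0.23874711]), 'orientation': array([-3.09393509,  1.56935356, -1.88595223]), 'wrist_force': array([ 0.43177254, -0.2982064 ,  0.58536261]), 'moment': array([ 0.01313078,  0.01657504, -0.03465593]), 'width': 1.000416582196642}
0.017
scene [[544.1865048021128, 0.0, 284.69494252355975], [0.0, 544.1865048021128, 198.80994217104796], [0.0, 0.0, 1.0]] [[0.6656, 0.5486, -0.5059, 0.9989], [0.7461, -0.4729, 0.4687, -0.3441], [0.0179, -0.6895, -0.7241, 0.6832], [0.0, 0.0, 0.0, 1.0]]
top [[379.3082211786013, 0.0, 287.3808552686108], [0.0, 379.3082211786013, 206.95567734025937], [0.0, 0.0, 1.0]] [[-0.1551, -0.9668, 0.2031, 0.4303], [-0.9879, 0.152, -0.0309, 0.0522], [-0.001, -0.2055, -0.9787, 0.7288], [0.0, 0.0, 0.0, 1.0]]
wrist [[295.0129636063265, 0.0, 279.04858547791605], [0.0, 295.0129636063265, 207.44210593287178], [0.0, 0.0, 1.0]] [[0.3557, 0.9008, 0.249, 0.1544], [0.9346, -0.3424, -0.0963, 0.6099], [-0.0015, 0.2669, -0.9637, 0.3845], [0.0, 0.0, 0.0, 1.0]]
```

View pics/scene0.png

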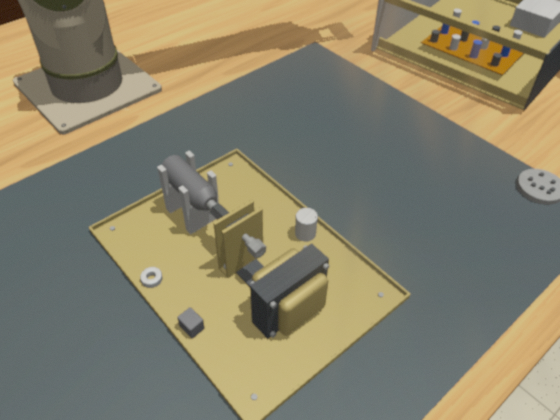

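View pics/top0.png

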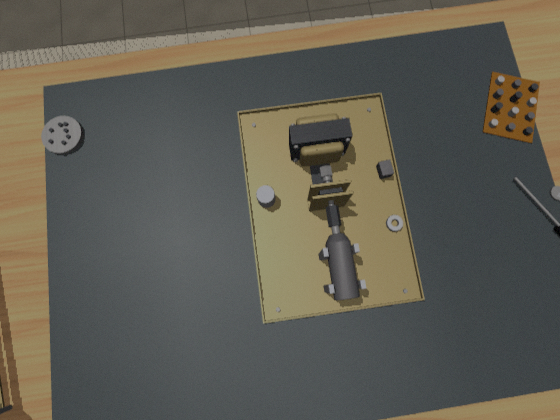

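View pics/wrist0.png

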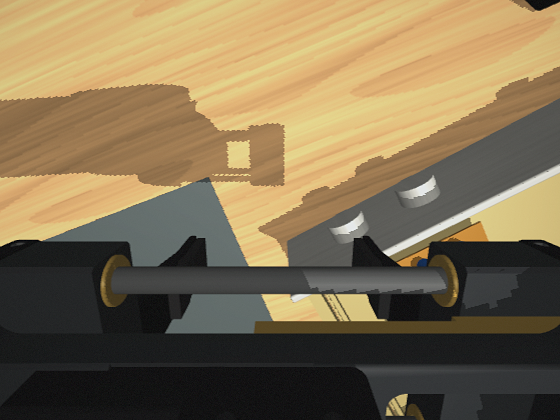

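The top view shows the tray at u 240–422, v 95–320. The transformer is at about (322,140), the bracket at (330,195) and the bolt at (325,175). The capacitor is at (266,196), the relay at (386,169) and the spacer at (395,223). Next I'll zoom in.

```bash
python3 - <<'E'
import cv2
a=cv2.imread('pics/top0.png')[90:240,230:430];cv2.imwrite('pics/topz.png',cv2.resize(a,None,fx=4,fy=4,interpolation=cv2.INTER_CUBIC))
a=cv2.imread('pics/scene0.png')[180:340,190:350];cv2.imwrite('pics/scenez.png',cv2.resize(a,(600,600),interpolation=cv2.INTER_CUBIC))
E
```

```text
(no output)
```

View pics/topz.png

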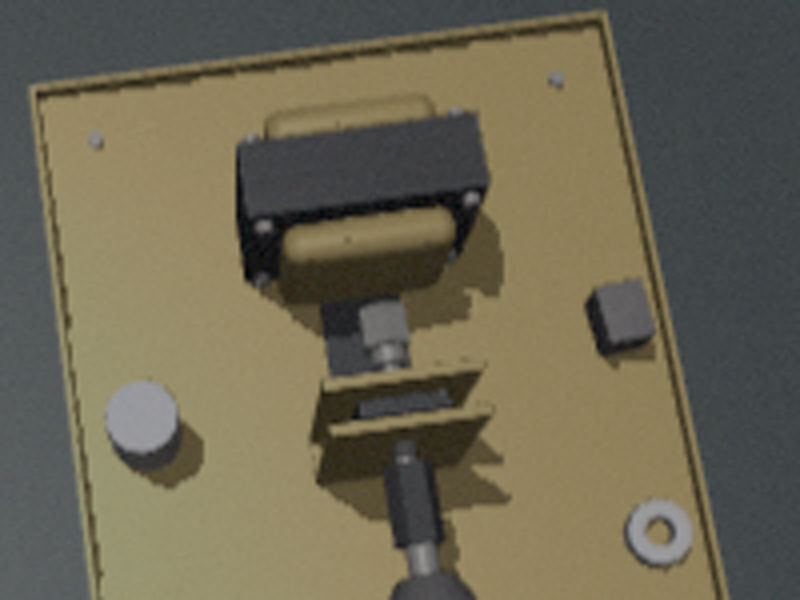

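View pics/scenez.png

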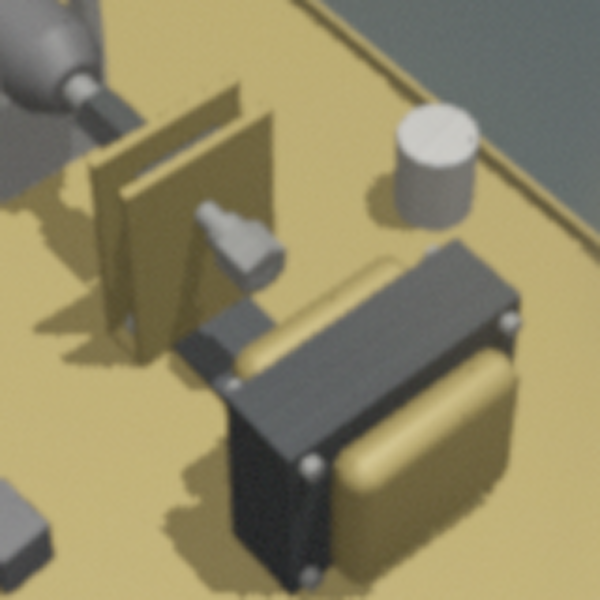

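```bash
cat > h.py <<'E'
import numpy as np, cv2
C={'scene':([[544.1865,0,284.695],[0,544.1865,198.81],[0,0,1]],None),'top':([[379.3082,0,287.3809],[0,379.3082,206.9557],[0,0,1]],None)}
def ray(f,uv):
    d=np.linalg.inv(f["mtx"])@np.array([uv[0],uv[1],1.]);return f["pose"][:3,3],f["pose"][:3,:3]@d
def plane(f,uv,z):
    o,d=ray(f,uv);return o+d*(z-o[2])/d[2]
def proj(f,p):
    q=np.linalg.inv(f["pose"])@np.append(p,1);q=f["mtx"]@q[:3];return q[:2]/q[2]
E
python3 - <<'E'
from cell import *
from h import *
t=grab_frame("top");s=grab_frame("scene")
T=lambda x,y:(230+x/4-.4,90+y/4-.4); S=lambda x,y:(190+x/3.75-.4,180+y/3.75-.4)
# tray outer corners via mask
hsv=cv2.cvtColor(t["color"],cv2.COLOR_RGB2HSV)
for n,f,roi in(("top",t,(85,330,230,430)),("scene",s,(140,420,80,415))):
    hsv=cv2.cvtColor(f["color"],cv2.COLOR_RGB2HSV)
    m=cv2.inRange(hsv,(18,80,40),(34,255,255));k=np.zeros_like(m);k[roi[0]:roi[1],roi[2]:roi[3]]=m[roi[0]:roi[1],roi[2]:roi[3]]
    c=max(cv2.findContours(k,0,2)[0],key=cv2.contourArea);h=cv2.convexHull(c)
    for e in(3,5,8):
        q=cv2.approxPolyDP(h,e,True)[:,0]
        if len(q)==4:break
    P=np.array([plane(f,p,.012)[:2] for p in q]);print(n,q.tolist(),P.round(4).tolist(),"centre",P.mean(0).round(4))
    for i in range(4):
        d=P[(i+1)%4]-P[i];print(np.linalg.norm(d).round(4),np.degrees(np.arctan2(d[1],d[0])).round(2))
for n,f,a,b in(("top",t,T(325,380),T(487,364)),("scene",s,S(124,196),S(272,114))):
    A=plane(f,a,.11);B=plane(f,b,.11);d=B-A;print(n,'bracket',A.round(4),B.round(4),(A+B)/2,np.linalg.norm(d),np.degrees(np.arctan2(d[1],d[0])))
for n,f,a in(("top",t,T(140,408)),("scene",s,S(437,135))): print('cap',plane(f,a,.048))
# transformer core top
for n,f,a in(("top",t,[T(238,145),T(474,114),T(487,184),T(248,214)]),("scene",s,[S(229,385),S(458,240),S(518,303),S(298,460)])):
    P=np.array([plane(f,x,.095)for x in a]);print('tr',P.round(4).tolist(),P.mean(0))
E
```

```text
top [[381, 93], [423, 298], [308, 315], [246, 173], [238, 113]] [[0.7861, -0.1982], [0.3714, -0.1901], [0.3745, 0.0237], [0.6592, 0.0995], [0.7879, 0.0987]] centre [ 0.5958 -0.0333]
0.4147 178.88
0.2138 89.18
0.2946 14.91
0.3236 -66.9
scene [[236, 149], [409, 293], [263, 419], [241, 419], [89, 228]] [[0.3752, 0.1069], [0.7918, 0.1015], [0.7913, -0.1785], [0.7735, -0.1988], [0.3729, -0.191]] centre [ 0.6209 -0.072 ]
0.4167 -0.74
0.2801 -90.11
0.027 -131.33
0.5021 142.49
top bracket [ 0.5907 -0.0124  0.11  ] [ 0.5869 -0.0812  0.11  ] [ 0.58877807 -0.0468267   0.11      ] 0.06894186885792826 -93.11350400198744
scene bracket [ 0.5896 -0.0792  0.11  ] [ 0.5938 -0.0121  0.11  ] [ 0.59169741 -0.04565681  0.11      ] 0.0672372645974035 86.3505721159136
cap [0.60680512 0.06787724 0.048     ]
cap [0.60414853 0.06831873 0.048     ]
tr [[0.7077, 0.0062, 0.095], [0.7059, -0.1008, 0.095], [0.6722, -0.1002, 0.095], [0.6748, 0.0069, 0.095]] [ 0.69014713 -0.04694733  0.095     ]
tr [[0.6709, -0.0967, 0.095], [0.6764, 0.008, 0.095], [0.7115, 0.0042, 0.095], [0.7097, -0.0985, 0.095]] [ 0.69210608 -0.04574316  0.095     ]
```

```bash
python3 - <<'E'
from cell import *
from h import *
from scipy.spatial.transform import Rotation as R
st=read_state();r=R.from_euler('xyz',st["orientation"]).as_matrix();print(r.round(3).tolist(),st['time_s'],st['ee_pos'])
t=grab_frame("top");s=grab_frame("scene")
T=lambda x,y:(230+x/4-.4,90+y/4-.4); S=lambda x,y:(190+x/3.75-.4,180+y/3.75-.4)
for n,xy in(("far edge",(382,301)),("near",(385,346)),("L",(361,325)),("R",(407,318))): print(n,plane(t,T(*xy),.086).round(4))
print('relay',plane(t,T(622,305),.029),'spacer',plane(t,T(658,532),.015))
for o in(.010,.014,.018): 
    x=.590+.017+o; print(o,[((proj(s,np.array([x+dx,-.0465,.075]))+.4-[190,180])*3.75).round(0) for dx in(-.009,.009)],[((proj(t,np.array([x+dx,-.0465,.086]))+.4-[230,90])*4).round(0) for dx in(-.009,.009)])
E
```

```text
[[-0.0, -0.935, 0.355], [-0.001, 0.355, 0.935], [-1.0, -0.0, -0.001]] 0.25 [0.22175263 0.58418567 0.23918835]
far edge [ 0.6287 -0.0459  0.086 ]
near [ 0.608  -0.0436  0.086 ]
L [ 0.6192 -0.0348  0.086 ]
R [ 0.6192 -0.0555  0.086 ]
relay [ 0.62627318 -0.16859221  0.029     ] spacer [ 0.51673662 -0.16649337  0.015     ]
0.01 [array([228., 240.]), array([258., 269.])] [array([391., 345.]), array([384., 306.])]
0.014 [array([235., 247.]), array([265., 275.])] [array([390., 336.]), array([383., 298.])]
0.018 [array([241., 253.]), array([272., 281.])] [array([388., 328.]), array([381., 289.])]
```

```bash
python3 -m crank '[{"linear":[0,0,0],"rot":[-10,0,0]},{"linear":[0,0,0],"rot":[-10,0,0]},{"linear":[0,-0.4,-0.7],"rot":[0,0,0]},{"linear":[0,-0.5,-0.8],"rot":[0,0,0]},{"linear":[0,-0.5,-0.8],"rot":[0,0,0]},{"linear":[0,-0.5,-0.8],"rot":[0,0,0]},{"linear":[0,-0.5,-0.8],"rot":[0,0,0]},{"linear":[0,-0.5,-0.8],"rot":[0,0,0]},{"linear":[0,-0.5,-0.8],"rot":[0,0,0]},{"linear":[0,-0.5,-0.8],"rot":[0,0,0]},{"linear":[0,-0.5,-0.8],"rot":[0,0,0]},{"linear":[0,-0.4,-0.6],"rot":[0,0,0]}]'; python3 -m crank '[{"linear":[0,0,0],"rot":[0,0,0]}]'
```

```text
time_s: 1.85
ee_pos: [0.5044, 0.116, 0.2398]
orientation: [-1.329, 1.57, 0.227]
wrist_force: [0.7, 0.9, -0.0]
width: 1.0
time_s: 1.98
ee_pos: [0.5048, 0.1149, 0.2397]
orientation: [-2.412, 1.57, -0.861]
wrist_force: [0.0, 0.4, 0.1]
width: 0.998
```

```bash
python3 -m crank '[{"linear":[0,-0.48,-0.67],"rot":[0,0,0]},{"linear":[0,-0.48,-0.67],"rot":[0,0,0]},{"linear":[0,-0.48,-0.67],"rot":[0,0,0]},{"linear":[0,-0.46,-0.67],"rot":[0,0,0]},{"linear":[0,0,0],"rot":[0,0,0]},{"linear":[0,0,0],"rot":[0,0,0]}]'
python3 - <<'E'
from cell import *
from h import *
from scipy.spatial.transform import Rotation as R
st=read_state();r=R.from_euler('xyz',st["orientation"]).as_matrix();print(r.round(4).tolist(),st['ee_pos'])
f=grab_frame("wrist");cv2.imwrite("pics/w1.png",f["color"][:,:,::-1]);print(f["pose"].round(4).tolist())
for p in([.619,-.0455,.086],[.590,-.0462,.11],[.691,-.0463,.095]): print(proj(f,np.array(p)))
E
```

```text
time_s: 2.72
ee_pos: [0.615, -0.0425, 0.2392]
orientation: [0.698, 1.57, 2.256]
wrist_force: [0.2, 0.4, 0.5]
width: 1.001
[[-0.0007, -0.9999, 0.0126], [0.0008, 0.0126, 0.9999], [-1.0, 0.0007, 0.0008]] [ 0.61500697 -0.04249565  0.23920427]
[[0.0135, 0.9638, 0.2661, 0.543], [0.9999, -0.0132, -0.003, -0.0419], [0.0006, 0.2661, -0.9639, 0.3849], [0.0, 0.0, 0.0, 1.0]]
[276.38395328 201.43113562]
[274.94418403 177.84696309]
[276.63502456 268.0679098 ]
```

View pics/w1.png

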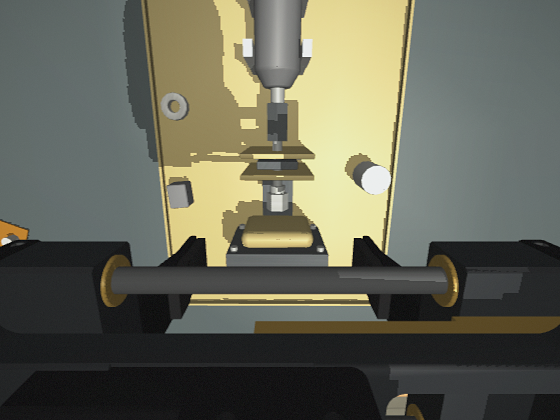

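The wrist view shows the bolt head at about (278,200), the bracket's rear top edge at v≈177 (u 240–315), and the transformer coil from v≈218. I'll zoom to measure these.

```bash
python3 - <<'E'
import cv2
a=cv2.imread('pics/w1.png')[140:260,220:340];cv2.imwrite('pics/w1z.png',cv2.resize(a,(600,600),interpolation=cv2.INTER_CUBIC))
E
```

```text
(no output)
```

View pics/w1z.png

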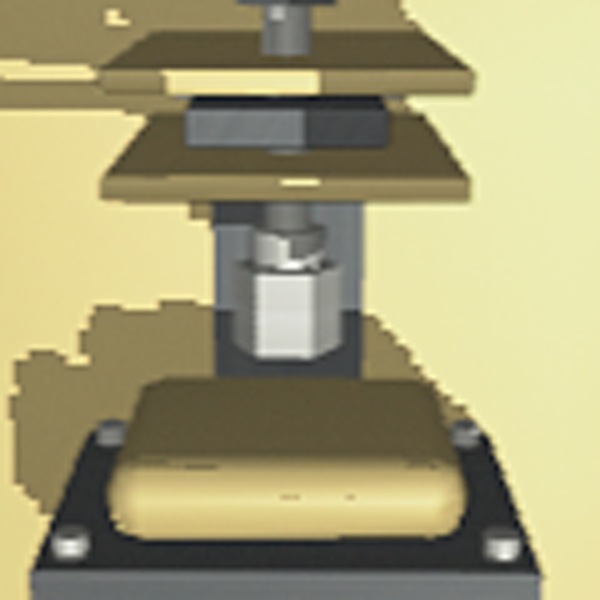

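```bash
python3 - <<'E'
from cell import *
from h import *
f=grab_frame("wrist")
W=lambda x,y:(220+x/5-.4,140+y/5-.4)
for n,xy,z in(("bracket L",(101,199),.11),("bracket R",(470,199),.11),("head L",(236,310),.077),("head R",(341,310),.077),("head near",(288,265),.085),("head far",(288,357),.085),("trL",(32,572),.095),("trR",(541,575),.095),("trfL",(95,432),.095),("trfR",(490,432),.095)): print(n,plane(f,W(*xy),z).round(4))
E
```

```text
bracket L [ 0.5911 -0.0789  0.11  ]
bracket R [ 0.5919 -0.0093  0.11  ]
head L [ 0.6214 -0.0554  0.077 ]
head R [ 0.6217 -0.0328  0.077 ]
head near [ 0.6098 -0.044   0.085 ]
head far [ 0.6297 -0.0443  0.085 ]
trL [ 0.6739 -0.0995  0.095 ]
trR [0.676  0.0091 0.095 ]
trfL [ 0.6425 -0.0845  0.095 ]
trfR [ 0.6436 -0.0025  0.095 ]
```

```bash
python3 -m crank '[{"linear":[0,-0.1,-0.04],"rot":[0,0,0]},{"linear":[0.5,0,0],"rot":[0,0,0]},{"linear":[0.5,0,0],"rot":[0,0,0]},{"linear":[0.5,0,0],"rot":[0,0,0]},{"linear":[0.4,0,0],"rot":[0,0,0]},{"linear":[0,0,0],"rot":[0,0,0]}]'
python3 -m crank '[{"linear":[0.2,0,0],"rot":[0,0,0]},{"linear":[0.2,0,0],"rot":[0,0,0]},{"linear":[0.2,0,0],"rot":[0,0,0]},{"linear":[0.2,0,0],"rot":[0,0,0]},{"linear":[0.04,0,0],"rot":[0,0,0]},{"linear":[0,0,0],"rot":[0,0,0]},{"linear":[0,0,0],"rot":[0,0,0]}]'
python3 - <<'E'
from cell import *
from h import *
for n in("wrist","scene"):
    f=grab_frame(n);cv2.imwrite(f"pics/{n}2.png",f["color"][:,:,::-1])
E
```

```text
time_s: 3.58
ee_pos: [0.6202, -0.0457, 0.124]
orientation: [1.551, 1.568, 3.109]
wrist_force: [0.3, -0.4, 0.4]
width: 0.999
time_s: 4.45
ee_pos: [0.6215, -0.0464, 0.0756]
orientation: [-1.4, 1.57, 0.157]
wrist_force: [0.0, -0.2, 0.3]
width: 0.999
```

View pics/wrist2.png

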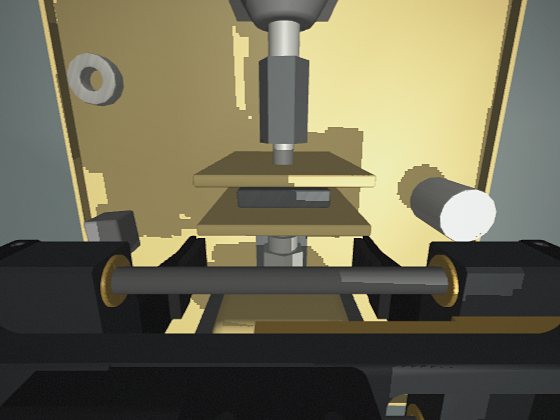

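View pics/scene2.png

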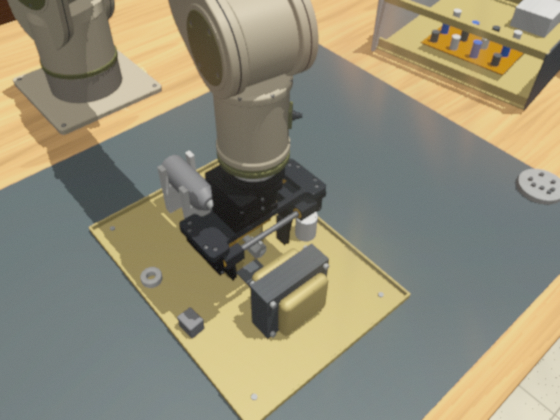

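The head is at u≈282, between the pads at u 205 and 354, so it's about 1 mm off centre. The loose parts haven't moved. I'll correct the offset and close.

```bash
python3 -m crank '[{"linear":[0.03,0,0.02],"rot":[0,0,0]},{"linear":[0,0,0],"rot":[0,0,0]}]'
python3 -m crank '[{"linear":[0,0,0],"rot":[0,0,0]},{"linear":[0,0,0],"rot":[0,0,0]},{"linear":[0,0,0],"rot":[0,0,0]},{"linear":[0,0,0],"rot":[0,0,0]},{"linear":[0,0,0],"rot":[0,0,0]},{"linear":[0,0,0],"rot":[0,0,0]},{"linear":[0,0,0],"rot":[0,0,0]},{"linear":[0,0,0],"rot":[0,0,0]}]' -1 45
python3 -m crank '[{"linear":[0,0,0],"rot":[0,0,0]},{"linear":[0,0,0],"rot":[0,0,0]},{"linear":[0,0,0],"rot":[0,0,0]},{"linear":[0,0,0],"rot":[0,0,0]}]'
```

```text
time_s: 4.8
ee_pos: [0.6211, -0.045, 0.0732]
orientation: [0.703, 1.571, 2.261]
wrist_force: [0.5, 0.4, 0.3]
width: 1.002
time_s: 5.8
ee_pos: [0.6212, -0.0447, 0.0734]
orientation: [-0.016, 1.57, 1.542]
wrist_force: [0.7, 1.5, 1.4]
width: 0.235
time_s: 6.3
ee_pos: [0.6212, -0.0448, 0.0734]
orientation: [-0.129, 1.57, 1.429]
wrist_force: [-0.9, 3.7, 1.2]
width: 0.232
```

Opening is 20.2 mm, which means the pads are square on the flats. Now I'll drag it home.

```bash
python3 -m crank '[{"linear":[0,0.03,0],"rot":[0,0,0]},{"linear":[0,0.03,0],"rot":[0,0,0]},{"linear":[0,0.03,0],"rot":[0,0,0]},{"linear":[0,0.03,0],"rot":[0,0,0]},{"linear":[0,0,0],"rot":[0,0,0]},{"linear":[0,0,0],"rot":[0,0,0]}]'
python3 -m crank '[{"linear":[0,0.02,0],"rot":[0,0,0]},{"linear":[0,0.02,0],"rot":[0,0,0]},{"linear":[0,0,0],"rot":[0,0,0]},{"linear":[0,0,0],"rot":[0,0,0]}]'
python3 -m crank '[{"linear":[0,0.015,0],"rot":[0,0,0]},{"linear":[0,0,0],"rot":[0,0,0]},{"linear":[0,0,0],"rot":[0,0,0]}]'
```

```text
time_s: 7.05
ee_pos: [0.6138, -0.0447, 0.0734]
orientation: [0.462, 1.57, 2.019]
wrist_force: [0.3, 4.7, 1.5]
width: 0.232
time_s: 7.55
ee_pos: [0.6116, -0.0446, 0.0734]
orientation: [-0.121, 1.57, 1.436]
wrist_force: [1.3, 5.3, 0.6]
width: 0.233
time_s: 7.92
ee_pos: [0.6107, -0.0447, 0.0734]
orientation: [-0.25, 1.57, 1.308]
wrist_force: [1.0, 5.6, 0.5]
width: 0.235
```

```bash
for i in 1; do python3 -m crank '[{"linear":[0,0.015,0],"rot":[0,0,0]},{"linear":[0,0,0],"rot":[0,0,0]},{"linear":[0,0,0],"rot":[0,0,0]}]'; done
python3 -m crank '[{"linear":[0,0.015,0],"rot":[0,0,0]},{"linear":[0,0,0],"rot":[0,0,0]},{"linear":[0,0,0],"rot":[0,0,0]}]'
python3 -m crank '[{"linear":[0,0.015,0],"rot":[0,0,0]},{"linear":[0,0,0],"rot":[0,0,0]},{"linear":[0,0,0],"rot":[0,0,0]}]'
python3 - <<'E'
from cell import *
from h import *
for n in("wrist","scene"):
    f=grab_frame(n);cv2.imwrite(f"pics/{n}3.png",f["color"][:,:,::-1])
    a=f["color"][150:330,180:380] if n=="wrist" else f["color"][160:310,160:360]
    cv2.imwrite(f"pics/{n}3z.png",cv2.resize(a,None,fx=3.2,fy=3.2,interpolation=cv2.INTER_CUBIC)[:,:,::-1])
print(read_state())
E
```

```text
time_s: 8.3
ee_pos: [0.6099, -0.0446, 0.0734]
orientation: [-0.437, 1.57, 1.12]
wrist_force: [1.8, 4.8, 1.0]
width: 0.23
time_s: 8.68
ee_pos: [0.6097, -0.0447, 0.0735]
orientation: [-1.414, 1.569, 0.143]
wrist_force: [5.5, 4.9, -2.2]
width: 0.231
time_s: 9.05
ee_pos: [0.6096, -0.0447, 0.0736]
orientation: [-1.545, 1.567, 0.013]
wrist_force: [10.0, 4.8, -5.1]
width: 0.235
{'time_s': 9.15, 'joint_pos': array([-0.32237232,  0.46126094,  0.4048356 ,  1.70066522, -0.20765661,
        1.01851135,  1.7110589 ]), 'joint_vel': array([-6.29156176e-06, -2.39027879e-03,  5.81783334e-04, -5.69438641e-04,
        1.60929682e-03,  1.96825893e-03,  1.13177453e-03]), 'joint_efforts': array([ 3.16587277e+00, -6.19220495e+01,  1.13193145e+01, -2.96107614e+01,
        1.78403545e+00,  2.94561647e+00,  1.93092419e-02]), 'ee_pos': array([ 0.60957911, -0.04462238,  0.07355502]), 'orientation': array([-1.54044391,  1.56721463,  0.01713812]), 'wrist_force': array([ 9.49225633,  4.13389594, -4.65851495]), 'moment': array([ 1.05593775, -2.06203136, -0.04063718]), 'width': 0.23206488134505163}
```

View pics/wrist3z.png

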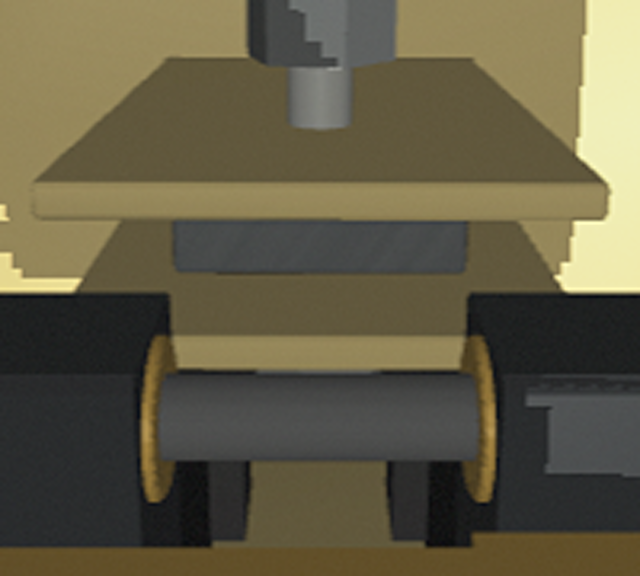

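View pics/scene3z.png

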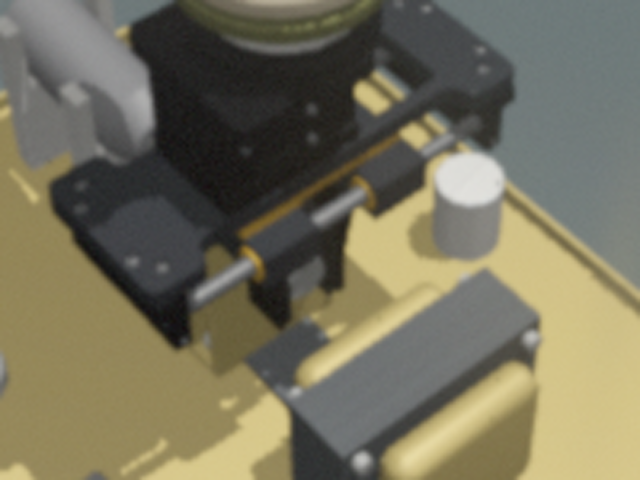

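```bash
python3 -m crank '[{"linear":[0,0,0],"rot":[0,0,0]},{"linear":[0,0,0],"rot":[0,0,0]},{"linear":[0,0,0],"rot":[0,0,0]},{"linear":[0,0,0],"rot":[0,0,0]},{"linear":[0,0,0],"rot":[0,0,0]},{"linear":[0,0,0],"rot":[0,0,0]},{"linear":[0,0,0],"rot":[0,0,0]},{"linear":[0,0,0],"rot":[0,0,0]}]' - 55
python3 - <<'E'
from cell import *
from h import *
f=grab_frame("scene");o=cv2.imread("pics/scene3.png")[:,:,::-1]
for x in(.617,.6195,.622): print(x,proj(f,np.array([x,-.0447,.075])).round(1))
c=f["color"]
print("diff",np.abs(c.astype(int)-o)[235:260,240:275].mean(), np.abs(c.astype(int)-o)[350:400].mean())
cv2.imwrite("pics/s4.png",cv2.resize(c[225:270,225:290],(780,540),interpolation=cv2.INTER_CUBIC)[:,:,::-1])
w=grab_frame("wrist");cv2.imwrite("pics/w4.png",w["color"][:,:,::-1])
E
```

```text
time_s: 10.15
ee_pos: [0.6096, -0.0446, 0.0736]
orientation: [-1.535, 1.567, 0.022]
wrist_force: [9.3, 4.9, -5.7]
width: 0.229
0.617 [255.4 246.8]
0.6195 [256.5 247.8]
0.622 [257.6 248.9]
diff 1.8373333333333333 0.8670952380952381
```

View pics/s4.png

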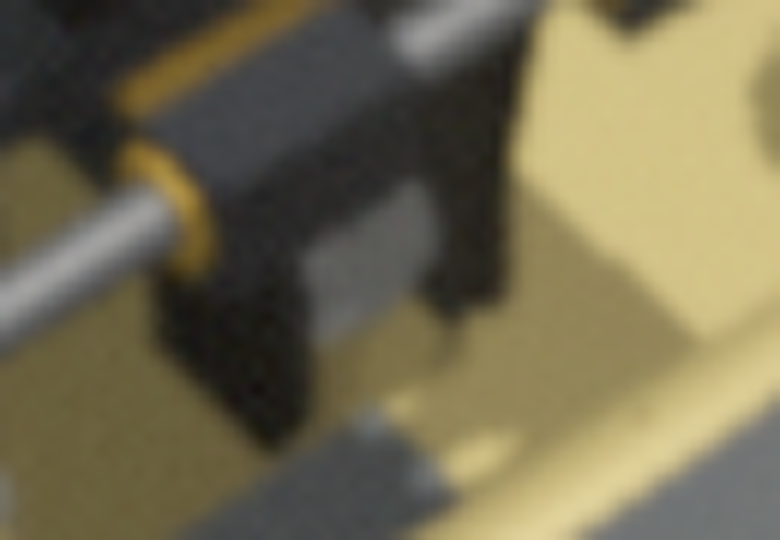

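View pics/w4.png

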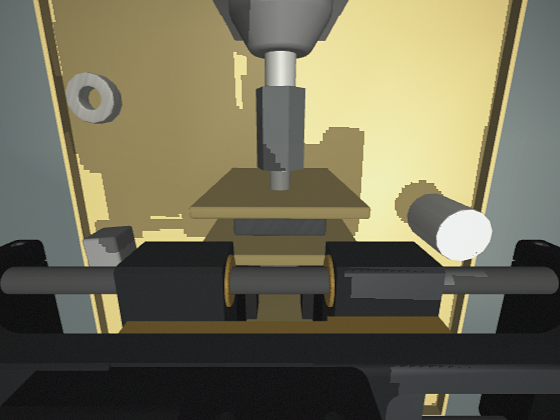

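The head is held between the fingers. Its end face is centred at about (256,247) in the scene image, and the prediction for a home bolt is (255.4,246.8). The arm position and force are steady, so I'm handing in.

```bash
python3 -c "
from cell import *
print(job_done())"
```

```text
the job is handed in; nothing more can be done
None
```

I gripped the bolt head from above across two opposite flats, dragged the bolt about 11.5 mm into the bracket until it stopped, and handed the job in while still holding it at 55 N. No verdict is reported, so this rests on my own checks.

- **Home:** the arm stalled at x = 0.6096 m as the push force rose to about 10 N. The travel matches the roughly 11.5 mm I measured the bolt standing out. The head's end face appeared at about (256,247) in the scene view; I predicted (255.4,246.8) for a home bolt.
- **Grip:** the opening was about 20 mm, the head's width across flats, so the pads are square on it. By my estimate the grasp point is within about 1.5 mm of the head's centre sideways, 2 mm along the bolt and 1 mm in height.
- **Loose parts:** the capacitor, spacer and relay looked undisturbed in the images.
- **Less certain:** I did not measure the turning speed directly. The arm pose and grip width stayed steady over the last second. Two scene pictures about a second apart differed slightly more around the head (1.8 grey levels) than in a background strip (0.9). I took that as noise. A steady side force of about 5 N stayed on the wrist, and the y estimates from the cameras differed by 1 to 2 mm.

The clock was at about 10.3 s of the 32 s allowed.

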